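# Shut the microcentrifuge and hold its short-spin key

### The job

The microcentrifuge is loaded and its lid stands open: swing the lid down and press its front edge until the catch snaps in and the lid stays shut by itself. Then give the tubes a short spin: press the short-spin key, the wide bar-shaped key at one end of the row of three on the sloping front panel, right down without jabbing it (never over 40 N) and keep it down with a steady push of no more than 25 N; the rotor turns only while the key is held, so finish with the finger still holding it fully down and the robot off the lid. Do not press the short-spin key while the lid is open, never press the other two keys, and leave the other things on the bench where they stand.

Things in the scene. Friction and masses are not known exactly. Their poses are not given: they have to be found in the camera images.
- centrifuge: white bench-top microcentrifuge, 240 deep x 226 wide x 121 high (lid shut), fixed to the bench; origin at the centre of its underside, on the bench. Its x axis points from the front panel to the rear, y to the left of someone who faces the panel, z up. The front panel slopes up to the rear at 21.8 deg, from 52 mm high at the front edge (x = -120) to 82 mm at x = -45 mm; left of the keys it carries two round dials, behind them a black display
- lid_angle (a joint): opening of the lid, rad: 0 shut, 1.45 its upper stop; begins between 0.95 and 1.3. A light spring lifts the lid and hinge friction lets it stay where it is left when well open; when nearly shut but not latched it springs up again. From 12 to 6 mm before shut (at its front edge) a sprung roller catch must be overcome (about 12 to 20 N down at the front edge); it then snaps over and holds the lid shut within 0.02 rad with nothing touching it
- lid: white lid, a plate 156 (front to rear) x 206 wide x 20 mm thick with a round dark window in its outer face and a grey finger lip 80 mm wide at the middle of its front edge that projects 10 mm (its top 8 mm below the outer face); origin on the hinge line at mid width. In its own axes -x runs from the hinge to the front edge, y along the hinge, +z is the outer normal; the outer face lies 21 mm from the hinge line along +z
- lid_front (a point): on the lid: centre of the front edge of its outer face, 160 mm from the hinge line along the lid's -x and 21 mm along its +z; same axes as the lid
- lid_hinge (a point): middle of the lid's hinge line, at the rear of the centrifuge, 112 mm behind its origin and 100 mm above the bench; axes as the centrifuge; the hinge line is its y, and the open lid rises from it leaning to the front
- short_key: the short-spin key: grey bar-shaped key, 40 wide (y) x 24 mm, the widest of the three and the last at the right-hand end (-y) of the row as one faces the panel; its z axis is the panel's outward normal, opposite to the way it is pressed; origin on the panel surface below it when it is up. Its top stands 10 mm proud of the panel, and still 4 mm when fully down
- short_key_top (a point): centre of the top face of the short-spin key (moves with it); z out of the panel
- short_travel (a joint): how far the short-spin key is pressed, m: 0 up, 0.006 fully down against its stop; its spring pushes back with 3 N at the top and 9 N fully down
- start_travel (a joint): how far the start key is pressed, m: round grey key, 18 mm across, 6 mm proud, 49 mm to the left of the short-spin key; leave alone
- open_travel (a joint): how far the lid-release key is pressed, m: square grey key, 17 mm, 6 mm proud, 92 mm to the left of the short-spin key; leave alone
- tube_rack: bystander: violet microtube rack 225 x 68 x 28 mm, loose, to the left of the centrifuge; origin at the centre of its underside
- timer: bystander: flat white lab timer 62 x 70 x 18 mm, loose, in front of the centrifuge; origin at the centre of its underside
- low_tub: bystander: low round tub with white lid, 108 mm across, 74 mm high, loose, to the right of the centrifuge; origin at the centre of its underside
- tall_tub: bystander: tall round tub with white lid, 122 mm across, 132 mm high, loose; origin at the centre of its underside
- bottle_a: bystander: glass media bottle with black cap, 72 mm across, 154 mm high, loose; origin at the centre of its underside
- bottle_b: bystander: glass media bottle with blue cap, 72 mm across, 154 mm high, loose; origin at the centre of its underside
- tip_box: bystander: clear-lidded pipette tip box 88 x 125 x 64 mm, loose, to the right and front of the centrifuge; origin at the centre of its underside

How it is judged:
On the way, in this order (a step that is already met when the one before it is completed fails the run):
1. the lid is shut and stays shut by its catch, with the robot off it (value of joint lid_angle below 0.02 rad and contact force between each of the arm, the fingers and lid below 0.3 N), for 0.2 s.
2. the short-spin key is held down, with no more than 25 N, with the lid shut (value of joint lid_angle below 0.02 rad and value of joint short_travel above 0.0045 m and contact force between the fingers and short_key below 25 N), for 0.5 s.
At the end, for the whole second after the job is handed in: The program finishes while the fingers hold the short-spin key at least 4.5 mm down (of 6 mm) with 2 to 25 N; the lid is latched shut (under 0.02 rad) with the robot off it; the start and lid-release keys are up (under 1.5 mm) (all of step 2 and contact force between the fingers and short_key above 2 N and contact force between each of the arm, the fingers and lid below 0.3 N and value of joint each of start_travel, open_travel below 0.0015 m); the arm keeps its last pose, push and grip.
It fails at once if the short-spin key pressed (over 2 mm) while the lid is open (over 0.03 rad) (value of joint short_travel above 0.002 m and value of joint lid_angle above 0.03 rad).
It fails at once if the start or the lid-release key pressed (over 1.5 mm) (value of joint any of start_travel, open_travel above 0.0015 m).
It fails at once if the short-spin key jabbed with more than 40 N (contact force between any of the fingers, the arm and short_key above 40 N).
It fails at once if another thing on the bench shifted by more than 30 mm (distance of any of tube_rack, timer, low_tub, tall_tub, bottle_a, bottle_b, tip_box from where it was at the start of the episode above 0.03 m).
It also fails if it takes over 45 s, if anything falls off the work surface, if the arm or the gripper's body presses on something with over 40 N, if the wrist force passes 120 N, or if a joint passes its speed limit or range.

### The arm

A 6-joint arm with a two-finger parallel gripper is mounted at the origin on the work surface. World frame = base frame: x ahead of the robot, y to its left, z up, the work surface at z = 0. Lengths are in m, angles in rad, forces in N, time in s.
With the tool pointing down it reaches from about 0.4 to 0.825 m from the base axis. Payload 7 kg.
Tool frame: the origin (TCP) lies at the very end of the fingers, on their centre line; the grasp point (between the pads) lies 19 mm behind it; z points along the fingers, y is the direction in which the jaws open and shut (so a half turn about z gives the same grasp; the last joint's range is limited). The gripper opens to 88 mm and grips with 3 to 60 N. Pads are 19 mm wide; open, the fingers measure 130 mm over their backs; the gripper's body (78 mm by 193 mm) begins 47 mm behind the grasp point.
Start: joints at [1.549, 0.359, 0.012, 0, -1.224, -0.288], TCP at [0.206, 0.643, 0.227] pointing down, gripper open.
Joint ranges: [-3.07, 3.07], [-1.43, 2.12], [-1.02, 1.25], [-3.03, 1.67], [-3.05, -0], [-3.03, 3.03]. Speed limits (rad/s): [2.39, 2.39, 3.01, 3.14, 3.14, 3.14].

### API

Orientations are given as [roll, pitch, yaw] about the fixed x, y, z axes, in that order (R = Rz(yaw) Ry(pitch) Rx(roll)).
In Python, from station import arm gives the robot as it stands.
- The arm moves only by the shell command python3 -m inch 'ROWS' [FORCE]. ROWS is text: rows parted by semicolons, each of 7 numbers parted by spaces: the closure, from 0 (fully open) to 1 (shut), then the shift along the tool's x, y, z each as a share of 300 mm, from -1 to 1, then the turn, a rotation vector about the tool's x, y, z each as a share of 60 degrees, from -1 to 1. In form: grip tx ty tz rx ry rz; .... A call has 1 to 12 rows; each row is the pose to reach, as a shift and turn from the pose commanded when the call began, along the tool's axes at that moment; what a row does not reach only later rows make up. A row lasts 1/10 s, in which the tool goes at most 50 mm and 8.59 degrees, less where a joint would pass 70% of its speed; a pose out of reach is approached as far as the arm can. A call with a number of a shift or a turn outside -1 to 1 is refused whole. A call with a gripper value outside its range is refused whole. The fingers move at their own pace and stop on an object; FORCE is the grip in N (left out, the last holds). Time passes only in rows, so rows that repeat a pose let the fingers close. It gives the time, the measured TCP pose, the force and the opening at its end, in the units of the state.
- arm.get_state(): the state, without advancing time (a new reading comes with each control period).
- arm.grab_frame(name): name is "scene" or "top" or "wrist"; returns a dict with "img" (420x560x3 uint8, red, green, blue), "range_z" (420x560 float32, m along the optical axis (not along the pixel's ray), 0 where there is no reading), "fx", "fy", "cx", "cy" (pixels), "extrinsics" (4x4, takes a point from world to camera coordinates); the wrist camera has in their place "tool_from_camera" (4x4, takes a point from camera to tool coordinates, whose origin is the TCP and whose axes are the flange's). Camera axes: x right, y up, looking along -z (the intrinsics and any distortion apply to the point x, -y, -z); pixel columns grow to the right and rows downward; lengths in m; the calibration is good to about 2 mm. A picture is of the moment at which its call begins: read the wrist's pose just before it.
- arm.job_done(): hands the job in, once; it reports no verdict.
The state is a dict: "t": time; "q": joint angles; "qd": joint speeds; "joint_efforts": joint torques, N m; "eef_pos": TCP position; "ee_rot": TCP orientation; "force": force on the tool from outside, world axes, zero at the start; "moment": the same for the moment, N m; "width": finger opening in m.
Only numpy, scipy, OpenCV 4.12 (cv2) and the standard library are available. Lean on these libraries where they do the work, as an engineer would, in place of code of your own. Each camera call takes 0.05 s, during which the arm holds its last target.

## Working session

There is one attempt and no reset: what is moved stays moved. The work goes in short steps, Python scripts to look and compute and a shell command to move; the robot and the scene stay as the last step left them, time stands still between calls to the robot, and variables do not carry over. Pictures are saved under pics/ and viewed, and the job is handed in when it is done.

```bash
ls; mkdir -p pics; python3 - <<'E'
from station import arm
import cv2, numpy as np
s=arm.get_state(); print(s)
for n in("scene","top","wrist"):
    f=arm.grab_frame(n); cv2.imwrite(f"pics/{n}0.png",f["img"][:,:,::-1]); 
    np.savez(f"{n}0.npz",**f)
    print(n,{k:v for k,v in f.items() if k not in("img","range_z")})
E
```

```text
pics
{'t': 0.0, 'q': array([ 1.54909427e+00,  3.59400240e-01,  1.10623595e-02, -3.79249178e-04,
       -1.22410550e+00, -2.88076267e-01]), 'qd': array([ 0.00100956, -0.00154644,  0.00014602, -0.00130006,  0.00099056,
       -0.00097469]), 'joint_efforts': array([-1.27164363e-03, -5.82710016e+01,  2.93047893e+01,  6.99743852e+00,
        6.81135280e-03, -1.60322097e-04]), 'eef_pos': array([0.20565362, 0.64238831, 0.22561034]), 'ee_rot': array([ 3.13991217e+00, -1.26165144e-04, -3.09907373e-01]), 'force': array([0.91129191, 0.12690379, 0.29931463]), 'moment': array([ 0.0103218 ,  0.02516743, -0.02785941]), 'width': 0.08749216568424761}
scene {'fx': 531.8393345027895, 'fy': 531.8393345027895, 'cx': 286.38231583758864, 'cy': 212.7505649146467, 'extrinsics': array([[-0.85466716,  0.51885708,  0.01820357,  0.45191892],
       [-0.35428693, -0.60849776,  0.71007834,  0.12067645],
       [ 0.379506  ,  0.60043135,  0.70388734, -2.10085672],
       [ 0.        ,  0.        ,  0.        ,  1.        ]])}
top {'fx': 543.3170105569784, 'fy': 543.3170105569784, 'cx': 289.27073473360855, 'cy': 208.92022756396906, 'extrinsics': array([[ 1.07411582e-02, -9.99941974e-01, -8.22769824e-04,
        -3.55692153e-03],
       [ 9.78473500e-01,  1.03409549e-02,  2.06113255e-01,
        -5.44964728e-01],
       [-2.06092787e-01, -3.01895354e-03,  9.78527797e-01,
        -1.62437368e+00],
       [ 0.00000000e+00,  0.00000000e+00,  0.00000000e+00,
         1.00000000e+00]])}
wrist {'fx': 292.5456794916821, 'fy': 292.5456794916821, 'cx': 282.34093633337494, 'cy': 213.53755708109776, 'tool_from_camera': array([[ 1.61482778e-04,  9.58599314e-01,  2.84758370e-01,
         7.72189025e-02],
       [ 9.99999873e-01, -1.90355233e-05, -5.03006523e-04,
        -3.16337162e-04],
       [-4.76761183e-04,  2.84758415e-01, -9.58599195e-01,
        -1.57883693e-01],
       [ 0.00000000e+00,  0.00000000e+00,  0.00000000e+00,
         1.00000000e+00]])}
```

View pics/scene0.png

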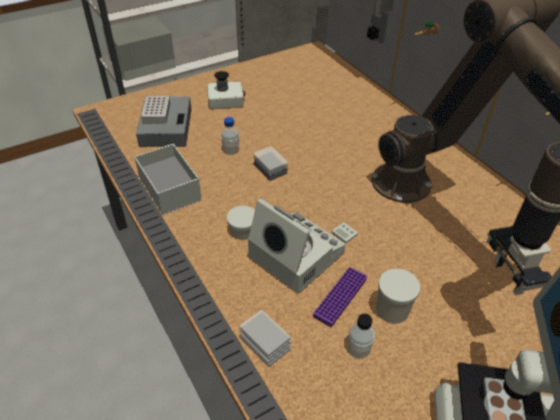

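View pics/top0.png

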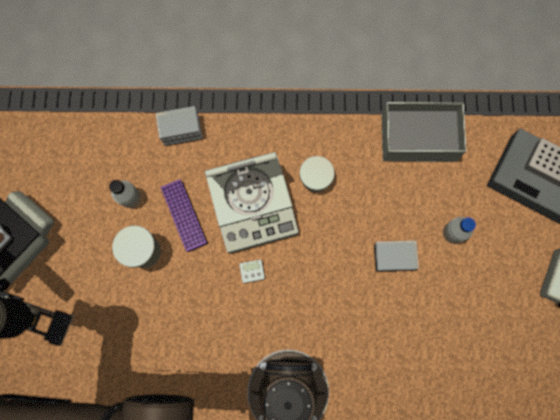

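View pics/wrist0.png

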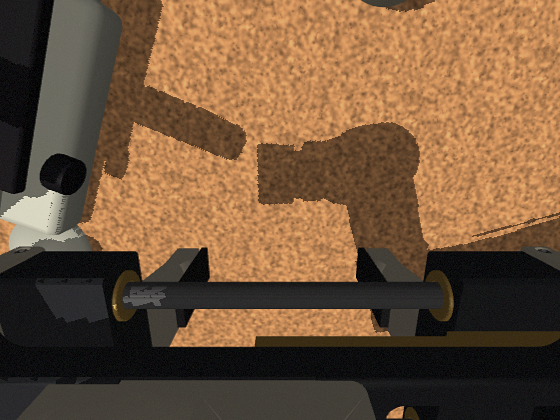

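The top view shows the centrifuge at about px (252,200), with its panel facing the robot and the key row near (268,232). The lid stands open at the rear (~(240,160)). Next I'll zoom in and measure.

```bash
cat > h.py <<'E'
import numpy as np,cv2
def cloud(f):
    z=f["range_z"]; v,u=np.mgrid[:z.shape[0],:z.shape[1]]
    c=np.stack([(u-f["cx"])/f["fx"]*z,-(v-f["cy"])/f["fy"]*z,-z],-1)
    E=f["extrinsics"]; return (c-E[:3,3])@E[:3,:3]
def ray(f,u,v):
    E=f["extrinsics"]; d=np.array([(u-f["cx"])/f["fx"],-(v-f["cy"])/f["fy"],-1])@E[:3,:3]
    return -E[:3,3]@E[:3,:3], d
def proj(f,P):
    E=f["extrinsics"]; c=np.asarray(P)@E[:3,:3].T+E[:3,3]
    return np.stack([f["cx"]-f["fx"]*c[...,0]/c[...,2], f["cy"]+f["fy"]*c[...,1]/c[...,2]],-1)
E
python3 - <<'E'
import numpy as np,cv2
from h import *
f=dict(np.load("top0.npz")); P=cloud(f); im=f["img"][:,:,::-1]
cv2.imwrite("pics/tz.png",cv2.resize(im[145:290,195:345],None,fx=5,fy=5,interpolation=cv2.INTER_CUBIC)[:,:])
g=dict(np.load("scene0.npz"))
cv2.imwrite("pics/sz.png",cv2.resize(g["img"][195:295,230:365,::-1],None,fx=5.5,fy=5.5,interpolation=cv2.INTER_CUBIC))
for v in range(150,250,6): print(v,[tuple(np.round(P[v,u],3)) for u in (230,255,280)])
print(P[330,500])
E
```

```text
150 [(np.float64(0.753), np.float64(0.199), np.float64(-0.002)), (np.float64(0.751), np.float64(0.116), np.float64(0.005)), (np.float64(0.753), np.float64(0.035), np.float64(0.002))]
156 [(np.float64(0.732), np.float64(0.198), np.float64(-0.002)), (np.float64(0.669), np.float64(0.102), np.float64(0.201)), (np.float64(0.735), np.float64(0.035), np.float64(-0.004))]
162 [(np.float64(0.71), np.float64(0.197), np.float64(0.004)), (np.float64(0.633), np.float64(0.098), np.float64(0.262)), (np.float64(0.713), np.float64(0.034), np.float64(0.0))]
168 [(np.float64(0.615), np.float64(0.166), np.float64(0.264)), (np.float64(0.669), np.float64(0.11), np.float64(0.08)), (np.float64(0.666), np.float64(0.032), np.float64(0.092))]
174 [(np.float64(0.643), np.float64(0.184), np.float64(0.099)), (np.float64(0.651), np.float64(0.11), np.float64(0.075)), (np.float64(0.645), np.float64(0.032), np.float64(0.098))]
180 [(np.float64(0.636), np.float64(0.189), np.float64(0.057)), (np.float64(0.63), np.float64(0.109), np.float64(0.079)), (np.float64(0.625), np.float64(0.031), np.float64(0.102))]
186 [(np.flo
[... 1317 characters left out ...]
, (np.float64(0.482), np.float64(0.106), np.float64(0.07)), (np.float64(0.481), np.float64(0.03), np.float64(0.078))]
234 [(np.float64(0.46), np.float64(0.18), np.float64(0.085)), (np.float64(0.464), np.float64(0.106), np.float64(0.066)), (np.float64(0.199), np.float64(-0.003), np.float64(1.702))]
240 [(np.float64(0.444), np.float64(0.181), np.float64(0.072)), (np.float64(0.447), np.float64(0.106), np.float64(0.055)), (np.float64(0.457), np.float64(0.031), np.float64(-0.003))]
246 [(np.float64(0.427), np.float64(0.182), np.float64(0.059)), (np.float64(0.436), np.float64(0.109), np.float64(0.002)), (np.float64(0.437), np.float64(0.03), np.float64(0.002))]
[ 0.18554584 -0.64601305 -0.00082373]
```

View pics/tz.png

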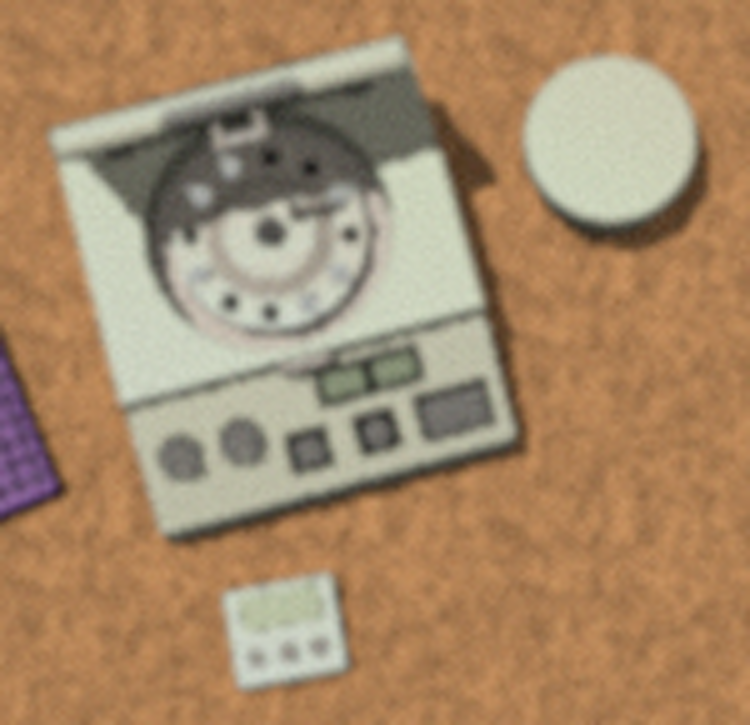

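View pics/sz.png

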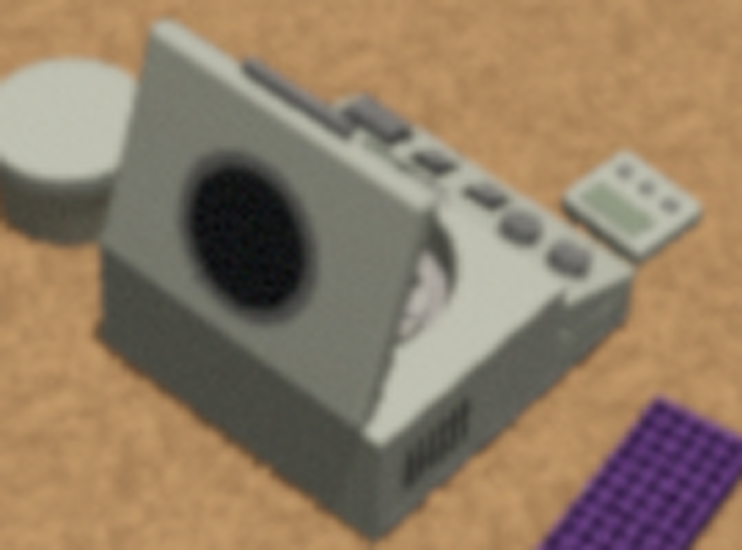

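```bash
cat > pose.py <<'E'
import numpy as np
from h import *
from scipy.optimize import least_squares
f=dict(np.load("top0.npz"))
Z=lambda a,b:((a+.5)/5-.5+195,(b+.5)/5-.5+145)
def at(u,v,z):
    o,d=ray(f,u,v); return o+d*(z-o[2])/d[2]
def loc(x,y,z,p): # body -> world
    c,s=np.cos(p[2]),np.sin(p[2]); return np.array([p[0]+c*x-s*y,p[1]+s*x+c*y,z])
meas=[((165,528),(-.120,.113,.052)),((517,438),(-.120,-.113,.052)),((125,406),(-.045,.113,.082)),((483,309),(-.045,-.113,.082))]
def res(p):
    return np.concatenate([proj(f,loc(*b,p))-np.array(Z(*a)) for a,b in meas])
r=least_squares(res,[.55,.1,.2]); p=r.x
if __name__=="__main__":
    print(p,r.fun.round(2))
    a=np.radians(21.8)
    # key centre: solve body (x,y) from pixel
    for n,px,h in(("short",(455,410),.010),("start",(378,432),.006),("open",(310,450),.006)):
        g=lambda q: proj(f,loc(q[0]-h*np.sin(a),q[1],.052+(q[0]+.12)*np.tan(a)+h*np.cos(a),p))-np.array(Z(*px))
        q=least_squares(g,[-.08,-.08]).x
        w=loc(q[0]-h*np.sin(a),q[1],.052+(q[0]+.12)*np.tan(a)+h*np.cos(a),p)
        print(n,q.round(4),w.round(4))
    # lid angle: front edge of lid top corners
    from scipy.optimize import minimize_scalar
    def lidpt(th,x,y,z): # lid coords -> world ; x neg to front
        return loc(.112+x*np.cos(th)+z*np.sin(th)*1, y, .1 - x*np.sin(th)+z*np.cos(th),p)
    P=cloud(f)
    for th in np.arange(.9,1.35,.05):
        print(round(th,2),[proj(f,lidpt(th,-.160,y,.021)).round(1).tolist() for y in(.103,-.103)],lidpt(th,-.16,0,.021).round(3))
    print("meas",Z(50,130),Z(402,37))
    H=loc(.112,0,.1,p);print("hinge",H)
E
python3 pose.py
```

```text
[0.55966595 0.1156272  0.27548433] [-0.83  0.54  0.13 -0.59  0.13 -0.13  0.56  0.16]
short [-0.0944 -0.0791] [0.4867 0.0128 0.0715]
start [-0.096  -0.0304] [0.4734 0.0596 0.0672]
open [-0.0959  0.0124] [0.4618 0.1008 0.0672]
0.9 [[209.8, 189.5], [281.6, 170.7]] [0.588 0.124 0.238]
0.95 [[209.0, 186.7], [280.9, 168.0]] [0.594 0.125 0.242]
1.0 [[208.2, 184.0], [280.2, 165.2]] [0.601 0.127 0.246]
1.05 [[207.4, 181.2], [279.5, 162.4]] [0.608 0.129 0.249]
1.1 [[206.7, 178.4], [278.8, 159.6]] [0.616 0.131 0.252]
1.15 [[205.9, 175.5], [278.0, 156.8]] [0.623 0.134 0.255]
1.2 [[205.1, 172.7], [277.3, 154.0]] [0.63  0.136 0.257]
1.25 [[204.4, 169.9], [276.6, 151.1]] [0.638 0.138 0.258]
1.3 [[203.6, 167.0], [275.8, 148.3]] [0.646 0.14  0.26 ]
meas (204.6, 170.6) (275.0, 152.0)
hinge [0.66744283 0.14609266 0.1       ]
```

```bash
cat > go.py <<'E'
import numpy as np,sys
from station import arm
from scipy.spatial.transform import Rotation as R
from pose import p,loc
def to(bx,by,z,tilt=0.,half=0):
    """shares from the measured pose to body-frame TCP target; tilt: tool leans back to the front by tilt"""
    s=arm.get_state(); R0=R.from_euler('xyz',s["ee_rot"])
    T=loc(bx,by,z,p)
    # tool z = (sin tilt,0,-cos tilt) in body
    R1=R.from_euler('z',p[2]+half*np.pi)*R.from_euler('y',-tilt if not half else tilt)*R.from_euler('x',np.pi)
    d=R0.inv().apply(T-s["eef_pos"])/.3; w=(R0.inv()*R1).as_rotvec()/np.radians(60)
    print("t",s["t"],"tcp",s["eef_pos"].round(4),"F",s["force"].round(1),"w",round(s["width"],4),"target",T.round(4),"toolz",R1.apply([0,0,1]).round(3))
    c,sn=np.cos(p[2]),np.sin(p[2]); e=s["eef_pos"][:2]-p[:2]
    print("now body",round(c*e[0]+sn*e[1],4),round(-sn*e[0]+c*e[1],4),"q",s["q"].round(2))
    print("shift",d.round(4),"turn",w.round(4))
if __name__=="__main__": to(*[float(a) for a in sys.argv[1:]])
E
python3 -m inch '1 0 0 -0.17 0 0 -0.14; 1 0 0 -0.33 0 0 -0.28; 1 0 0 -0.5 0 0 -0.42; 1 0 0 -0.6 0 0 -0.559; 1 0 0 -0.6 0 0 -0.559' 20
python3 go.py .15 0 .40
```

```text
t: 0.65
eef_pos: [0.2065, 0.644, 0.4125]
ee_rot: [-3.134, -0.004, 0.281]
force: [0.5, -0.1, -1.2]
width: 0.0535
t 0.65 tcp [0.2065 0.644  0.4125] F [ 0.5 -0.1 -1.2] w 0.0535 target [0.704  0.1564 0.4   ] toolz [ 0. -0. -1.]
now body -0.1962 0.6045 q [ 1.55  0.31  0.35  0.   -1.6   0.3 ]
shift [1.1434 2.0212 0.0312] turn [-0.0073 -0.0039  0.0049]
```

```bash
python3 -m inch '1 0.08 0.14 0 0 0 0; 1 0.16 0.28 0 0 0 0; 1 0.24 0.42 0 0 0 0; 1 0.32 0.56 0 0 0 0; 1 0.40 0.70 0 0 0 0; 1 0.48 0.84 0 0 0 0; 1 0.57 1 0 0 0 0; 1 0.57 1 0 0 0 0'
python3 -m inch '1 0.08 0.14 0 0 0 0; 1 0.16 0.28 0 0 0 0; 1 0.24 0.42 0 0 0 0; 1 0.32 0.56 0 0 0 0; 1 0.40 0.70 0 0 0 0; 1 0.48 0.84 0 0 0 0; 1 0.57 1 0 0 0 0; 1 0.57 1 0 0 0 0; 1 0.57 1 0 0 0 0'
python3 go.py .15 0 .24; python3 - <<'E'
from station import arm
import cv2
for n in("top","wrist"): cv2.imwrite(f"pics/{n}1.png",arm.grab_frame(n)["img"][:,:,::-1])
E
```

```text
t: 1.45
eef_pos: [0.4548, 0.3969, 0.4064]
ee_rot: [3.141, 0.0, 0.271]
force: [0.1, 0.5, 0.1]
width: 0.0001
t: 2.35
eef_pos: [0.6989, 0.1574, 0.4046]
ee_rot: [3.141, 0.003, 0.273]
force: [-0.3, -0.2, -0.3]
width: 0.0003
t 2.35 tcp [0.6989 0.1574 0.4046] F [-0.3 -0.2 -0.3] w 0.0003 target [0.704  0.1564 0.24  ] toolz [ 0. -0. -1.]
now body 0.1453 0.0023 q [ 0.49  0.39  0.45 -0.   -1.63  1.35]
shift [0.017  0.0075 0.5486] turn [ 0.0002  0.0026 -0.0026]
```

View pics/top1.png

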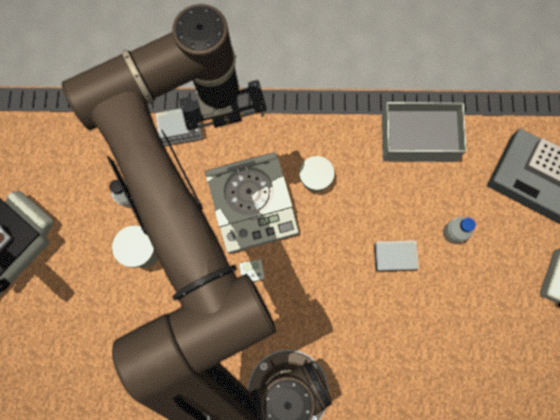

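View pics/wrist1.png

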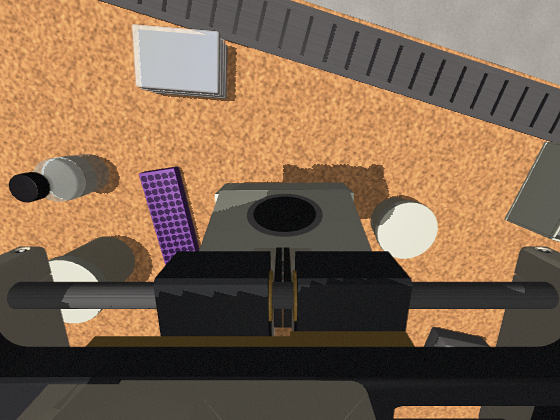

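The top view shows the tool above the lid's rear (~px (235,110)) and the wrist view shows the lid's window at (283,213), ahead of the fingers. I'll descend behind the lid next.

```bash
python3 -m inch '1 0.02 0.01 0.15 0 0 0; 1 0.02 0.01 0.3 0 0 0; 1 0.02 0.01 0.45 0 0 0; 1 0.02 0.01 0.58 0 0 0; 1 0.02 0.01 0.58 0 0 0'
python3 - <<'E'
import numpy as np
from go import *
to(.095,0,.23)
# arc: contact at r along lid from hinge, tip (rear lower corner) on the outer face, tool vertical; TCP x = face x + .0095 while steep
for th in np.arange(1.2,-.01,-.1):
    r=.14
    x=.112-r*np.cos(th)+.021*np.sin(th); z=.1+r*np.sin(th)+.021*np.cos(th)
    print(round(th,2), "tcp body x,z", round(x+.0095*np.sin(th),4), round(z,4))
E
```

```text
t: 2.95
eef_pos: [0.7006, 0.1582, 0.2267]
ee_rot: [3.142, 0.01, 0.277]
force: [-1.2, -0.8, -0.1]
width: 0.0006
t 2.95 tcp [0.7006 0.1582 0.2267] F [-1.2 -0.8 -0.1] w 0.0006 target [0.6511 0.1415 0.23  ] toolz [ 0. -0. -1.]
now body 0.1472 0.0027 q [ 0.49  0.44  0.13 -0.   -1.28  1.36]
shift [-0.1743  0.0086 -0.0094] turn [0.     0.0094 0.0017]
1.2 tcp body x,z 0.0897 0.2381
1.1 tcp body x,z 0.0757 0.2343
1.0 tcp body x,z 0.062 0.2292
0.9 tcp body x,z 0.0489 0.2227
0.8 tcp body x,z 0.0363 0.2151
0.7 tcp body x,z 0.0246 0.2063
0.6 tcp body x,z 0.0137 0.1964
0.5 tcp body x,z 0.0038 0.1855
0.4 tcp body x,z -0.0051 0.1739
0.3 tcp body x,z -0.0127 0.1614
0.2 tcp body x,z -0.0191 0.1484
0.1 tcp body x,z -0.0243 0.1349
-0.0 tcp body x,z -0.028 0.121
```

```bash
python3 -m inch '1 -0.12 0.01 -0.055 0 0 0; 1 -0.16 0.01 -0.06 0 0 0; 1 -0.20 0.01 -0.062 0 0 0; 1 -0.25 0.01 -0.047 0 0 0; 1 -0.298 0.01 -0.03 0 0 0; 1 -0.344 0.01 -0.006 0 0 0; 1 -0.388 0.01 0.02 0 0 0; 1 -0.428 0.01 0.053 0 0 0; 1 -0.466 0.01 0.087 0 0 0; 1 -0.5 0.01 0.126 0 0 0; 1 -0.53 0.01 0.167 0 0 0; 1 -0.53 0.01 0.167 0 0 0'
python3 go.py -.032 0 .14
python3 - <<'E'
from station import arm
import cv2,numpy as np
f=arm.grab_frame("top")
cv2.imwrite("pics/top2.png",cv2.resize(f["img"][100:300,150:350,::-1],None,fx=3,fy=3))
f=arm.grab_frame("scene")
cv2.imwrite("pics/scene2.png",cv2.resize(f["img"][150:320,200:400,::-1],None,fx=3,fy=3))
E
```

```text
t: 4.15
eef_pos: [0.5514, 0.1113, 0.1826]
ee_rot: [-3.141, 0.0, 0.276]
force: [-0.1, -0.0, 0.0]
width: 0.0002
t 4.15 tcp [0.5514 0.1113 0.1826] F [-0.1 -0.   0. ] w 0.0002 target [0.5289 0.1069 0.14  ] toolz [ 0. -0. -1.]
now body -0.0091 -0.0019 q [ 0.55  0.21 -0.3  -0.   -1.06  1.3 ]
shift [-0.0763 -0.0064  0.142 ] turn [-0.0004  0.0002  0.0006]
```

View pics/scene2.png

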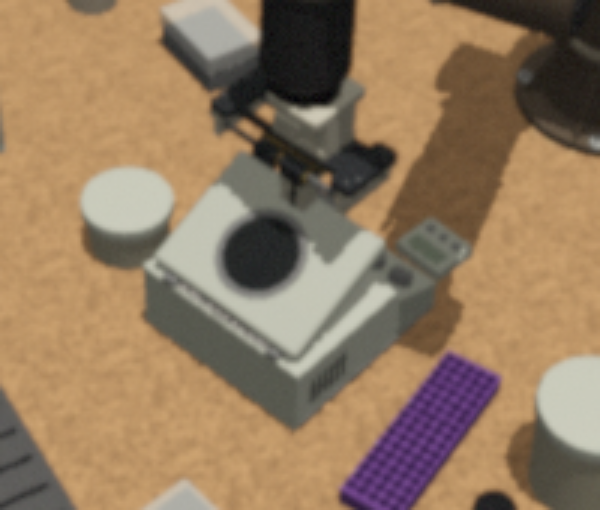

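Scene view: the fingers rest on the lid's front edge near (295,190), and the lid is about 0.4 rad open and following. I'll continue slowly.

```bash
python3 -m inch '1 -0.025 0 0.045 0 0 0; 1 -0.05 0 0.09 0 0 0; 1 -0.06 0 0.115 0 0 0; 1 -0.067 0 0.135 0 0 0; 1 -0.067 0 0.135 0 0 0'
python3 go.py -.032 0 .121
```

```text
t: 4.75
eef_pos: [0.5333, 0.1058, 0.1418]
ee_rot: [3.142, 0.0, 0.276]
force: [-0.0, 0.1, 1.2]
width: 0.0001
t 4.75 tcp [0.5333 0.1058 0.1418] F [-0.   0.1  1.2] w 0.0001 target [0.5289 0.1069 0.121 ] toolz [ 0. -0. -1.]
now body -0.028 -0.0023 q [ 0.56  0.22 -0.4  -0.   -0.96  1.29]
shift [-0.0132 -0.0077  0.0695] turn [0.0001 0.0003 0.0002]
```

```bash
python3 -m inch '1 -0.007 0 0.017 0 0 0; 1 -0.013 0 0.033 0 0 0; 1 -0.013 0 0.045 0 0 0; 1 -0.013 0 0.05 0 0 0; 1 -0.013 0 0.05 0 0 0'
python3 -m inch '1 0 0 0.007 0 0 0; 1 0 0 0.013 0 0 0;1 0 0 0.013 0 0 0'
python3 -m inch '1 0 0 0.007 0 0 0; 1 0 0 0.013 0 0 0;1 0 0 0.013 0 0 0'
```

```text
t: 5.25
eef_pos: [0.5295, 0.1047, 0.1272]
ee_rot: [-3.142, -0.0, 0.276]
force: [-1.3, 0.7, 4.4]
width: 0.0005
t: 5.55
eef_pos: [0.529, 0.1044, 0.1225]
ee_rot: [3.141, 0.001, 0.275]
force: [0.3, -0.3, -0.3]
width: 0.0002
t: 5.85
eef_pos: [0.5291, 0.1043, 0.1191]
ee_rot: [3.141, 0.001, 0.276]
force: [-2.3, -0.1, 5.5]
width: 0.0007
```

```bash
python3 -m inch '1 0 0 0.007 0 0 0; 1 0 0 0.013 0 0 0;1 0 0 0.013 0 0 0'
python3 -m inch '1 0 0 0.007 0 0 0; 1 0 0 0.01 0 0 0;1 0 0 0.01 0 0 0'
```

```text
t: 6.15
eef_pos: [0.5288, 0.1042, 0.1157]
ee_rot: [3.141, 0.001, 0.276]
force: [-6.7, -0.8, 12.8]
width: 0.0007
t: 6.45
eef_pos: [0.5286, 0.1042, 0.1133]
ee_rot: [3.141, 0.001, 0.276]
force: [-10.0, -0.1, 17.6]
width: 0.0007
```

```bash
python3 - <<'E'
from station import arm
import cv2,numpy as np
print(arm.get_state()["force"],arm.get_state()["moment"])
f=arm.grab_frame("top"); np.savez("top3.npz",**f)
cv2.imwrite("pics/top3.png",cv2.resize(f["img"][130:270,180:320,::-1],None,fx=4,fy=4,interpolation=cv2.INTER_CUBIC))
f=arm.grab_frame("scene"); np.savez("scene3.npz",**f)
cv2.imwrite("pics/scene3.png",cv2.resize(f["img"][170:310,220:370,::-1],None,fx=4,fy=4,interpolation=cv2.INTER_CUBIC))
E
```

```text
[-10.00745117  -0.06256182  17.60312185] [-0.0665586   3.61815899 -0.02717957]
```

View pics/scene3.png

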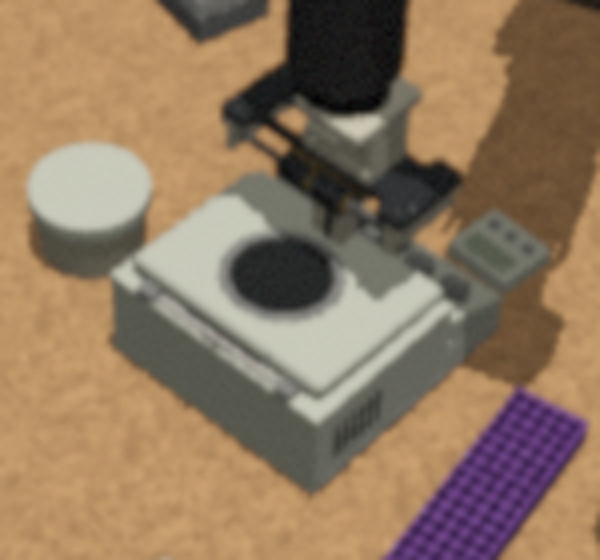

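View pics/top3.png

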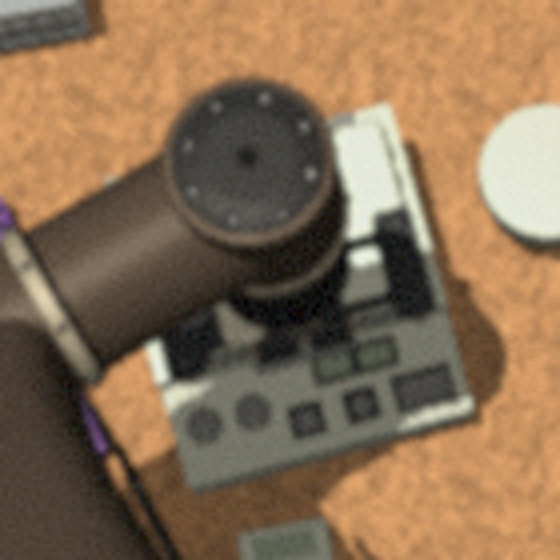

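```bash
python3 - <<'E'
import numpy as np
from h import *
from pose import p
f=dict(np.load("scene3.npz")); P=cloud(f)
c,s=np.cos(p[2]),np.sin(p[2]); B=P.copy(); d=P[...,:2]-p[:2]
B[...,0]=c*d[...,0]+s*d[...,1]; B[...,1]=-s*d[...,0]+c*d[...,1]
m=(abs(B[...,1])<.095)&(B[...,0]>-.04)&(B[...,0]<.11)&(B[...,2]>.09)&(B[...,2]<.14)
X=B[m]; print(len(X))
for it in range(4):
    A=np.c_[X[:,:2],np.ones(len(X))]; k=np.linalg.lstsq(A,X[:,2],rcond=None)[0]; r=X[:,2]-A@k
    X=X[abs(r)<2.5*np.std(r)]
print(k,np.std(r),"z at x=-.03",k[2]-.03*k[0],"z at hinge",k[2]+.112*k[0])
E
```

```text
2116
[ 0.04288241 -0.00094694  0.11596405] 0.003198524042617278 z at x=-.03 0.11467757745467413 z at hinge 0.12076687897954921
```

```bash
python3 -m inch '1 0 0 -0.02 0 0 0; 1 0 0 -0.04 0 0 0;1 0 0 -0.1 0 0 0;1 0 0 -0.1 0 0 0'
cat > lidchk.py <<'E'
import numpy as np,cv2
from h import *
from pose import p
from station import arm
s=arm.get_state();print(s["force"].round(2))
f=arm.grab_frame("scene")
cv2.imwrite("pics/scene4.png",cv2.resize(f["img"][170:310,220:370,::-1],None,fx=4,fy=4,interpolation=cv2.INTER_CUBIC))
P=cloud(f)
c,s=np.cos(p[2]),np.sin(p[2]); B=P.copy(); d=P[...,:2]-p[:2]
B[...,0]=c*d[...,0]+s*d[...,1]; B[...,1]=-s*d[...,0]+c*d[...,1]
def fit(m):
    X=B[m]
    for it in range(4):
        A=np.c_[X[:,:2],np.ones(len(X))]; k=np.linalg.lstsq(A,X[:,2],rcond=None)[0]; r=X[:,2]-A@k
        X=X[abs(r)<2.5*np.std(r)]
    return k.round(4),len(X),np.std(r).round(4)
print("lid",fit((abs(B[...,1])<.095)&(B[...,0]>-.04)&(B[...,0]<.11)&(B[...,2]>.09)&(B[...,2]<.16)))
print("table",fit((abs(B[...,1])<.3)&(abs(B[...,0])<.3)&(abs(B[...,2])<.012)))
E
python3 lidchk.py
```

```text
t: 6.95
eef_pos: [0.5308, 0.1051, 0.1441]
ee_rot: [-3.141, -0.003, 0.276]
force: [0.1, 0.0, 0.6]
width: 0.0006
[0.11 0.04 0.57]
lid (array([-0.0092,  0.0009,  0.122 ]), 2014, np.float64(0.0032))
table (array([-0.0003, -0.0001,  0.0005]), 13974, np.float64(0.0032))
```

View pics/scene4.png

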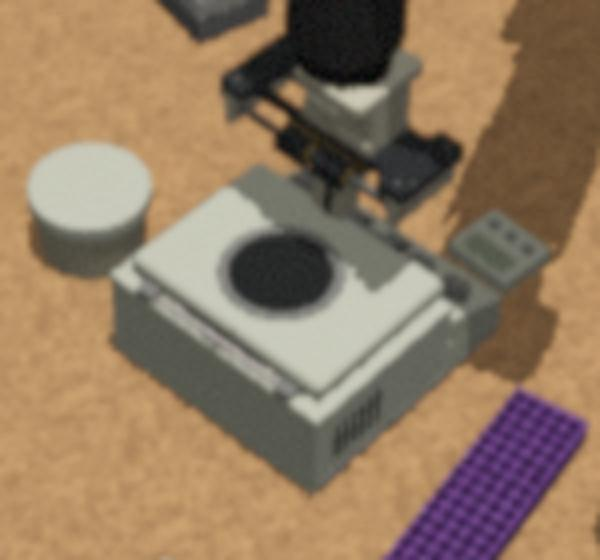

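The lid plane reads 0.009 rad and z = 0.122 with the fingers off, so it is latched. It had over-travelled to −0.04 rad under load and sprang back to rest. Next I'll work out the key approach.

```bash
python3 go.py -.132 -.079 .165 .3805
```

```text
t 7.0 tcp [0.5302 0.105  0.143 ] F [-0.5  0.  -0.9] w 0.0006 target [0.4541 0.0037 0.165 ] toolz [ 0.357  0.101 -0.928]
now body -0.0313 -0.0023 q [ 0.56  0.21 -0.4   0.   -0.96  1.29]
shift [-0.3357  0.2557 -0.0742] turn [-0.0005  0.3613  0.    ]
```

```bash
python3 -m inch '1 -0.02 0 -0.1 0 0 0; 1 -0.1 0.07 -0.1 0 0.09 0; 1 -0.18 0.14 -0.09 0 0.18 0; 1 -0.26 0.2 -0.08 0 0.27 0; 1 -0.336 0.256 -0.075 0 0.3613 0; 1 -0.336 0.256 -0.075 0 0.3613 0; 1 -0.336 0.256 -0.075 0 0.3613 0'
python3 go.py -.1085 -.079 .0975 .3805; python3 - <<'E'
from station import arm
import cv2,numpy as np
f=arm.grab_frame("wrist"); cv2.imwrite("pics/w5.png",f["img"][:,:,::-1])
f=arm.grab_frame("top"); np.savez("top5.npz",**f)
cv2.imwrite("pics/top5.png",cv2.resize(f["img"][130:270,180:320,::-1],None,fx=4,fy=4,interpolation=cv2.INTER_CUBIC))
E
```

```text
t: 7.7
eef_pos: [0.4518, 0.0022, 0.1642]
ee_rot: [-3.142, -0.378, 0.275]
force: [1.1, -0.2, 0.8]
width: 0.0003
t 7.7 tcp [0.4518 0.0022 0.1642] F [ 1.1 -0.2  0.8] w 0.0003 target [0.4767 0.0101 0.0975] toolz [ 0.357  0.101 -0.928]
now body -0.1346 -0.0798 q [ 0.52 -0.2  -0.9   0.18 -0.51  1.18]
shift [-0.0012 -0.0027  0.2389] turn [ 0.      0.0022 -0.0002]
```

View pics/w5.png

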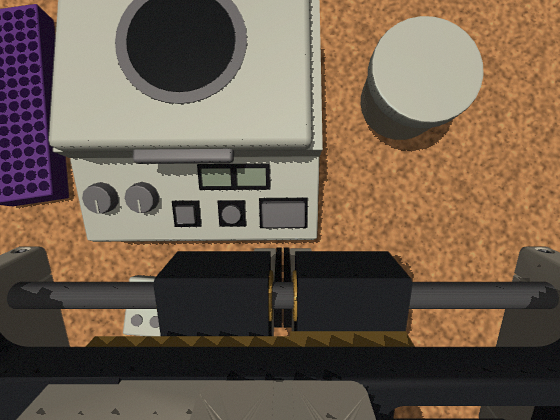

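View pics/top5.png

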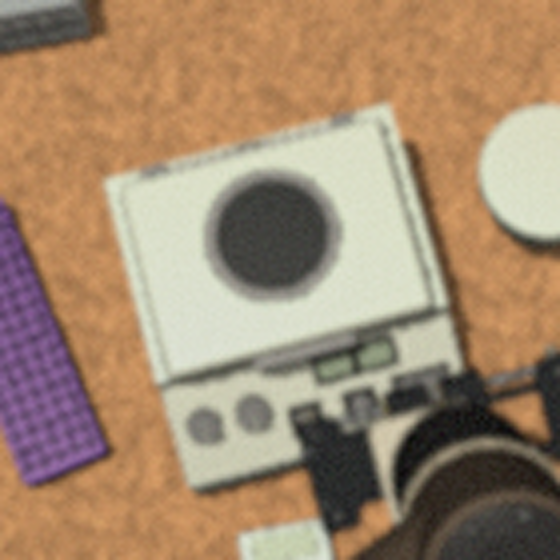

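Wrist view: the lid is shut, the short key is at px (284,213) and the start key at (231,214). I'll measure the key relative to the tool from this view.

```bash
python3 - <<'E'
from station import arm
import numpy as np
from go import to
f=arm.grab_frame("wrist"); z=f["range_z"]; T=f["tool_from_camera"]
for n,(u0,u1,v0,v1) in {"short":(262,306,201,226),"start":(225,238,208,221),"panel":(280,310,229,236),"panel2":(245,256,200,230)}.items():
    u=(u0+u1)/2; v=(v0+v1)/2; d=np.median(z[v0+4:v1-3,u0+4:u1-3])
    c=np.array([(u-f["cx"])/f["fx"]*d,-(v-f["cy"])/f["fy"]*d,-d]); print(n,(T[:3,:3]@c+T[:3,3]).round(4))
to(-.0985,-.079,.0725,.3805)
E
```

```text
short [0.0006 0.0015 0.1   ]
start [-0.0015 -0.0475  0.1037]
panel [nan nan nan]
panel2 [-0.0038 -0.0305  0.1098]
t 7.85 tcp [0.4548 0.0042 0.1655] F [-0.5 -0.3  0.4] w 0.0006 target [0.4864 0.0128 0.0725] toolz [ 0.357  0.101 -0.928]
now body -0.1312 -0.0787 q [ 0.52 -0.19 -0.9   0.18 -0.51  1.18]
shift [-0.0134  0.0011  0.3283] turn [-0.0003  0.0012  0.0003]
  return _methods._mean(a, axis=axis, dtype=dtype,
  ret = ret.dtype.type(ret / rcount)
```

```bash
python3 -m inch '1 -0.005 0.003 0.07 0 0 0; 1 -0.005 0.003 0.14 0 0 0; 1 -0.005 0.003 0.2 0 0 0; 1 -0.005 0.003 0.2 0 0 0'
python3 go.py -.0985 -.079 .0725 .3805
```

```text
t: 8.25
eef_pos: [0.4739, 0.0082, 0.1061]
ee_rot: [3.14, -0.373, 0.276]
force: [-0.6, -0.3, 0.3]
width: 0.0005
t 8.25 tcp [0.4739 0.0082 0.1061] F [-0.6 -0.3  0.3] w 0.0005 target [0.4864 0.0128 0.0725] toolz [ 0.357  0.101 -0.928]
now body -0.1118 -0.08 q [ 0.48 -0.05 -0.98  0.28 -0.28  1.11]
shift [ 0.0003 -0.0035  0.1204] turn [0.0008 0.0068 0.0006]
```

```bash
python3 -m inch '1 0 0 0 0 -0.1 0; 1 0 0 0 0 -0.2 0; 1 0 0 0 0 -0.2 0'
python3 go.py -.1005 -.079 .0725 .17
```

```text
t: 8.55
eef_pos: [0.4779, 0.0107, 0.1104]
ee_rot: [-3.141, -0.169, 0.277]
force: [0.2, -0.3, 0.3]
width: 0.0005
t 8.55 tcp [0.4779 0.0107 0.1104] F [ 0.2 -0.3  0.3] w 0.0005 target [0.4844 0.0123 0.0725] toolz [ 0.163  0.046 -0.986]
now body -0.1073 -0.0788 q [ 0.46  0.05 -0.72  0.05 -0.63  1.35]
shift [0.001  0.0009 0.1283] turn [-0.0011  0.0012  0.0015]
```

```bash
python3 -m inch '1 0 0 0.03 0 0 0; 1 0 0 0.06 0 0 0; 1 0 0 0.085 0 0 0; 1 0 0 0.1 0 0 0; 1 0 0 0.1 0 0 0; 1 0 0 0.1 0 0 0'
python3 lidchk.py; python3 go.py -.1005 -.079 .0725 .17
```

```text
t: 9.15
eef_pos: [0.4783, 0.0093, 0.0788]
ee_rot: [3.141, -0.169, 0.276]
force: [0.4, -0.3, -0.3]
width: 0.0003
[ 0.44 -0.31 -0.27]
lid (array([-0.01  ,  0.0006,  0.1222]), 2007, np.float64(0.003))
table (array([-0.0003, -0.0005,  0.0006]), 14415, np.float64(0.0032))
t 9.2 tcp [0.4785 0.0094 0.0791] F [0.6 0.  0.5] w 0.0003 target [0.4844 0.0123 0.0725] toolz [ 0.163  0.046 -0.986]
now body -0.107 -0.0801 q [ 0.46  0.1  -0.76  0.06 -0.54  1.34]
shift [ 0.0177 -0.0037  0.0252] turn [0.     0.0008 0.0003]
```

```bash
python3 -m inch '1 0.018 -0.003 0.007 0 0 0; 1 0.018 -0.003 0.015 0 0 0; 1 0.018 -0.003 0.015 0 0 0'
python3 -m inch '1 0.001 0 0.005 0 0 0; 1 0.002 0 0.01 0 0 0; 1 0.002 0 0.01 0 0 0'
python3 -m inch '1 0.001 0 0.005 0 0 0; 1 0.001 0 0.005 0 0 0'
```

```text
t: 9.5
eef_pos: [0.4842, 0.012, 0.0752]
ee_rot: [-3.142, -0.169, 0.276]
force: [0.6, 0.2, -0.1]
width: 0.0004
t: 9.8
eef_pos: [0.4851, 0.0122, 0.0725]
ee_rot: [3.142, -0.169, 0.276]
force: [-2.1, 0.4, 3.6]
width: 0.0004
t: 10.0
eef_pos: [0.4857, 0.0124, 0.0711]
ee_rot: [3.142, -0.169, 0.276]
force: [-0.7, -0.1, 5.5]
width: 0.0005
```

```bash
python3 -m inch '1 0.001 0 0.005 0 0 0; 1 0.001 0 0.005 0 0 0'
python3 -m inch '1 0.001 0 0.005 0 0 0; 1 0.001 0 0.005 0 0 0'
```

```text
t: 10.2
eef_pos: [0.4862, 0.0125, 0.0697]
ee_rot: [3.142, -0.169, 0.276]
force: [-2.6, 1.4, 6.1]
width: 0.0004
t: 10.4
eef_pos: [0.4868, 0.0127, 0.0684]
ee_rot: [3.142, -0.169, 0.276]
force: [-2.9, -0.6, 7.9]
width: 0.0003
```

```bash
python3 -m inch '1 0 0 0.003 0 0 0; 1 0 0 0.003 0 0 0'
python3 -m inch '1 0 0 0.003 0 0 0; 1 0 0 0.003 0 0 0'
```

```text
t: 10.6
eef_pos: [0.487, 0.0128, 0.0677]
ee_rot: [3.142, -0.169, 0.276]
force: [-3.2, -0.1, 8.5]
width: 0.0003
t: 10.8
eef_pos: [0.4872, 0.0128, 0.0671]
ee_rot: [3.141, -0.17, 0.276]
force: [-6.1, -0.5, 13.6]
width: 0.0004
```

The force jumped from about 9 N to 15 N over 0.6 mm, so the key is against its stop. I'll hold it there and check.

```bash
python3 -m inch '1 0 0 0 0 0 0; 1 0 0 0 0 0 0; 1 0 0 0 0 0 0; 1 0 0 0 0 0 0; 1 0 0 0 0 0 0; 1 0 0 0 0 0 0; 1 0 0 0 0 0 0; 1 0 0 0 0 0 0; 1 0 0 0 0 0 0'
python3 lidchk.py; python3 - <<'E'
from station import arm
import cv2
f=arm.grab_frame("wrist"); cv2.imwrite("pics/w6.png",f["img"][:,:,::-1]); print(arm.get_state()["force"],arm.get_state()["eef_pos"])
E
```

```text
t: 11.7
eef_pos: [0.4872, 0.0128, 0.0672]
ee_rot: [3.142, -0.17, 0.276]
force: [-5.5, -0.2, 12.1]
width: 0.0007
[-5.51 -0.17 12.1 ]
lid (array([-0.0087, -0.0011,  0.122 ]), 2001, np.float64(0.0031))
table (array([0.0001, 0.0001, 0.0006]), 14269, np.float64(0.0032))
[-4.72451758 -0.18611937 13.28351891] [0.48722667 0.01282006 0.06715655]
```

View pics/w6.png

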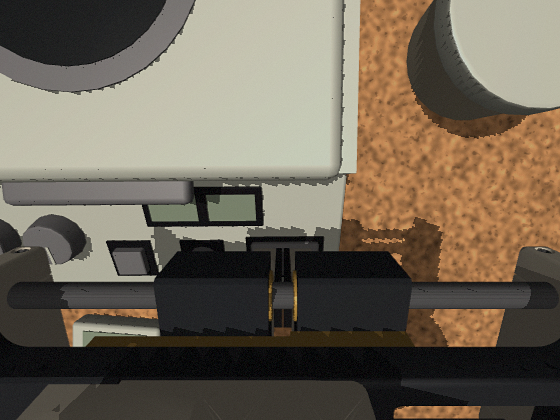

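View pics/scene4.png

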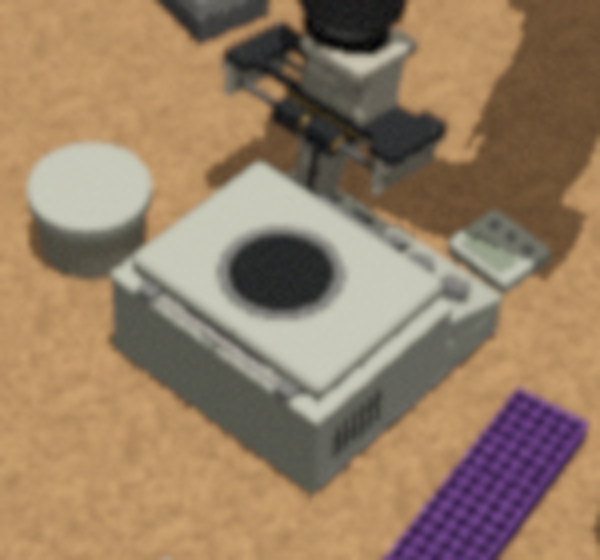

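The lid is shut and clear of the robot. The fingers sit centred on the short key (frame cols 247–323, fingers at 283), and the force is steady at 13–14 N. I'm handing in the job.

```bash
python3 - <<'E'
from station import arm
print(arm.job_done()); s=arm.get_state(); print(s["t"],s["force"],s["eef_pos"])
E
```

```text
the job is handed in; nothing more can be done
None
the job is handed in; nothing more can be done
```

I closed the lid with the shut fingers, pressed its front edge until the catch snapped in, and lifted clear. I then pressed the short-spin key down to its stop and handed the job in at about 12 s with the finger still holding it.

- **Lid:** with the robot off it, the lid measured about 0.009 rad open in three depth checks, the last while the key was held. That is under 0.02, and it stayed shut by itself. While I pressed with about 18 N it had over-travelled to about −0.04 rad, then came back to rest.
- **Key:** the force rose from 3.6 N at first contact to about 9 N, then jumped to about 15 N over the last 0.6 mm, which I took as the stop. It then held steady at 13–14 N. I judged the travel from the force and the tool height, because the key's travel cannot be read directly.
- **Tilt:** I pressed about 12° off the panel's normal, because joint 3 was close to its range limit at the full tilt. I moved along the normal to limit sideways slip.
- **Other keys and bench items:** the fingers stayed centred on the short-spin key, and the last pictures showed nothing on the bench visibly moved. I did not measure the other two keys' travel. No verdict came back after I handed in.

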